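Clear the V-block, then push the sprung tensioner arm past its ratchet click and hold it

ROBOT

A 7-joint arm with a two-finger parallel gripper is mounted at the origin on a cart in front of the work surface, level with it; the furniture and walls round the work are solid. World frame = base frame: x ahead of the robot, y to its left, z up, the work surface at z = 0. Lengths are in m, angles in rad, forces in N, time in s.
With the tool pointing down it reaches from about 0.425 to 0.925 m from the base axis. Payload 6.8 kg.
Tool frame: the origin (TCP) lies at the very end of the fingers, on their centre line; the grasp point (between the pads) lies bot.grasp_offset behind it (bot.grasp_offset is the distance from the TCP to the grasp point, in m); z points along the fingers, y is the line along which they close (so a half turn about z gives the same grasp; the last joint's range is limited). The gripper opens to 85 mm and grips with 20 to 120 N. Pads are 22 mm wide; open, the fingers measure 114 mm over their backs; the gripper's body (76 mm by 85 mm) begins 54 mm behind the grasp point. The pads swing forward as they close: fully open they stand 13 mm farther back than shut.
Start: joints at [-1.379, 0.477, 0.022, 1.555, -0.011, 1.109, -0.083], TCP at [0.199, 0.645, 0.231] pointing down, gripper open.
Joint ranges: [-2.96, 2.96], [-0.34, 2.1], [-1.41, 1.46], [0.24, 2.44], [-1.37, 4.51], [0.17, 1.92], [-2.96, 2.96]. Speed limits (rad/s): [2.39, 2.39, 3.14, 3.14, 3.14, 3.14, 3.14].

INTERFACE

Orientations are given as a rotation vector (axis times angle).
In Python, from bench import bot gives the robot as it stands.
- The arm moves only by the tool servo_tool, never from a script. Its argument "motion" is text: rows parted by semicolons, each of 7 numbers parted by spaces: the turn, a rotation vector about the tool's x, y, z in degrees, then the shift along the tool's x, y, z in cm, then the closure, from 0 (fully open) to 1 (shut). In form: rx ry rz dx dy dz hand; .... A call has 1 to 12 rows; each row shifts and turns the commanded pose from where the row before left it, along the tool's axes as they then stand; what a row does not reach is not made up. A row lasts 1/10 s, in which the tool goes at most 50 mm and 8.59 degrees, less where a joint would pass 70% of its speed; a pose out of reach is approached as far as the arm can. A call with a gripper value outside its range is refused whole. The fingers move at their own pace and stop on an object; "newtons" is the grip in N (left out, the last holds). Time passes only in rows, so rows that do not move let the fingers close. It gives the time, the measured TCP pose, the force, the opening and the grip force at its end, in the units of the state.
- bot.get_obs(): the state, without advancing time (a new reading comes with each control period).
- bot.capture(name): name is "scene" or "top" or "wrist"; returns the picture (384x512x3 uint8, red, green, blue); there is no depth.
- bot.camera_params(name): a dict with "intrinsics" (3x3 intrinsics, pixels), "dist_coeffs" ([k1, k2, p1, p2, k3] as OpenCV has them; the pictures are not rectified), "rvec" (rotation vector, rad) and "tvec" (3), from world to camera coordinates, as OpenCV has them; the wrist camera has in their place "T_tool_cam" (4x4, takes a point from camera to tool coordinates, whose origin is the TCP and whose axes are the flange's). Camera axes: x right, y down, z forward; pixel columns grow to the right and rows downward; lengths in m; the calibration is good to about 2 mm. A picture is of the moment at which its call begins: read the wrist's pose just before it. camera_params takes no time and is no camera call.
- bot.finish_job(): hands the job in; it is judged then, once.
The state is a dict: "clock": time; "q": joint angles; "qd": joint speeds; "effort": joint torques, N m; "tool_pos": TCP position; "orientation": TCP orientation; "ft_force": force on the tool from outside, world axes, zero at the start; "torque": the same for the moment, N m; "finger_gap": finger opening in m; "gripper_force": force on a finger pad.
Only numpy, scipy, OpenCV 4.12 (cv2) and the standard library are available. Lean on these libraries where they do the work, as an engineer would, in place of code of your own. Each camera call takes 0.05 s, during which the arm holds its last target. There are 200 camera calls.

TASK

The steel V-block has been left standing on the belt tensioner's plate, in the way of its sprung arm: before you swing the arm, lift the block off and stand it upright, wholly on the round cork mat. Then push the arm back by its black roller, past the ratchet click, until its red pointer is over the green band, and finish while still pressing on the roller and holding the arm in the green band, not letting go. Leave the loupe and the flanged shaft where they are.

Things in the scene. Friction and masses are not known exactly. Their poses are not given: they have to be found in the camera images.
- tensioner_plate: The belt tensioner's dark steel base plate, 160 (x) x 240 (y) x 10 mm, screwed to the bench. Origin at the centre of its underside, z up. The arm's vertical pivot stands at x 0, y +35 mm in its frame. The pawl and its grey guide (up to 30 mm above the bench) stand at its +y end.
- tensioner_pivot (a point): Point on the arm's vertical pivot axis, 10 mm above the bench (the plate's top); axes as the plate's. A printed arc on the plate, 122 to 138 mm from here, is white, then green from 0.68 to 0.92 rad of arm angle, then red up to the end stop; the red pointer on the arm's tip shows the angle on it.
- tensioner_arm (a joint): Angle q (rad) of the blue sprung arm, 20 mm wide, 14 to 24 mm above the bench; 0 sprung rest, 1.05 end stop; grows counterclockwise from above. The arm points from the pivot along (sin(q-0.5), -cos(q-0.5)) in the plate's x, y, so push the roller toward plate +x. The ratchet clicks at about 0.6; let go beyond, the arm falls back to about 0.6, short of the green band 0.68 to 0.92.
- idler_roller: Black upright idler roller near the arm's free end, 110 mm from the pivot; turns freely on its axle. 25 mm diameter (29 mm at its two thin rims), from 24 to 70 mm above the bench. Origin on its axis at its lower end. The arm's spring pushes back at the roller with about 5 N at q 0 and 9 N at q 0.8, and 1 to 3 N more while the ratchet pin climbs the pawl (q 0.2 to 0.4).
- pawl (a joint): Brass pawl slider, m: 0 fully sprung in, up to about 0.008 while the arm's ratchet pin is lifting it, back to 0 once it has clicked in behind the pin. It slides along plate +y.
- v_block: Ground steel V-block, 45 x 45 x 40 mm high, 0.42 kg nominal, V groove on top running along its own x. It stands on the plate, on the far (+x) side of the roller. Origin at the centre of its underside, z up; grasp it across its own y, on the two full-height outer faces.
- cork_mat: Round cork mat fixed to the bench, 140 mm diameter, 4 mm thick. Origin at the centre of its underside.
- loupe: Black loupe standing on the bench, 38 mm diameter, 33 mm high; a bystander. Origin at the centre of its underside.
- flanged_shaft: Turned steel flanged shaft standing on the bench, 42 mm diameter, 50 mm high; a bystander. Origin at the centre of its underside.

How it is judged:
By the outcome, as a careful person would: the job done as asked, in the order asked, and still so for the second after the job is handed in, while the arm keeps its last pose, push and grip.
It also fails if it takes over 54 s, if anything falls off the work surface, if the arm or the gripper's body presses on something with over 40 N, if the wrist force passes 120 N, or if a joint passes its speed limit or range.

## Working session

There is one attempt and no reset: what is moved stays moved. The work goes in short steps, Python scripts to look and compute and a tool call to move; the robot and the scene stay as the last step left them, time stands still between calls to the robot, and variables do not carry over. Pictures are saved under pics/ and viewed, at most 10 in all, crops included, and the job is handed in when it is done.

Besides the shell and the picture viewer there is one more tool, called by a JSON object that holds its "api" and its "payload". servo_tool: Moves the arm, as the interface text tells. Its arguments: {"type":"object","properties":{"motion":{"type":"string"},"newtons":{"type":"number"}},"required":["motion"]}

```bash
mkdir -p pics; ls
cat > h.py <<'E'
import numpy as np, cv2
from bench import bot
def snap(c,n):
    im=bot.capture(c); cv2.imwrite(f'pics/{n}.png',im[:,:,::-1]); return im
def ray(c,uv,obs=None):
    p=bot.camera_params(c); K=np.array(p['intrinsics']);d=np.array(p['dist_coeffs'])
    x=cv2.undistortPoints(np.array(uv,float).reshape(-1,1,2),K,d).reshape(-1,2)
    v=np.c_[x,np.ones(len(x))]
    if 'rvec' in p:
        R=cv2.Rodrigues(np.array(p['rvec'],float))[0]; o=-R.T@np.array(p['tvec']).ravel(); return o,v@R
    o=obs or bot.get_obs(); T=np.eye(4);T[:3,:3]=cv2.Rodrigues(np.array(o['orientation'],float))[0];T[:3,3]=o['tool_pos']
    T=T@np.array(p['T_tool_cam']); return T[:3,3],v@T[:3,:3].T
def onz(c,uv,z,obs=None):
    o,v=ray(c,uv,obs); return o+v*((z-o[2])/v[:,2])[:,None]
def tri(*ov):
    A=0;b=0
    for o,v in ov:
        v=v/np.linalg.norm(v);P=np.eye(3)-np.outer(v,v);A=A+P;b=b+P@o
    return np.linalg.solve(A,b)
E
python3 - <<'E'
from h import *
print(bot.get_obs(),bot.grasp_offset)
a=snap('scene','scene0');b=snap('top','top0')
for c in('scene','top'):
    print(c,ray(c,[[256,192]]))
print(bot.camera_params('wrist'))
E
```

```text
pics
{'clock': 0.0, 'q': array([-1.37912177,  0.47781885,  0.02233334,  1.55649286, -0.01150819,
        1.10929273, -0.08312568]), 'qd': array([-7.66542831e-04,  1.56446953e-04,  4.56786668e-04,  9.81492295e-04,
        2.31704475e-04,  3.84452336e-05, -6.40911090e-04]), 'effort': array([-2.90030493e-05, -5.96440887e+01,  1.60760846e+00, -2.81201738e+01,
        1.23654550e-02,  9.21965257e-03, -1.75459758e-05]), 'tool_pos': array([0.19915961, 0.6443071 , 0.23029554]), 'orientation': array([-4.69104687e-01, -3.10621762e+00,  2.94936427e-03]), 'ft_force': array([-0.08874203,  0.27038182,  0.06667827]), 'torque': array([-0.00729198,  0.00995103, -0.02472515]), 'gripper_force': 0.0, 'finger_gap': 0.08542170782262534} 0.0187
scene (array([-0.07415863, -0.62111504,  0.58477804]), array([[ 0.60787683,  0.58488621, -0.53717429]]))
top (array([ 0.42780238, -0.0163437 ,  1.27806665]), array([[ 0.09912273,  0.027516  , -0.99481433]]))
{'intrinsics': array([[283.92071941,   0.        , 252.40638557],
       [  0.        , 283.92071941, 195.77612919],
       [  0.        ,   0.        ,   1.        ]]), 'dist_coeffs': array([-0.06181822,  0.        ,  0.        ,  0.        ,  0.        ]), 'T_tool_cam': array([[ 6.44362598e-04, -9.56638802e-01, -2.91276135e-01,
         7.31382374e-02],
       [ 9.99999764e-01,  6.85666981e-04, -3.97327218e-05,
         7.32760855e-05],
       [ 2.37728291e-04, -2.91276041e-01,  9.56639018e-01,
        -1.42493377e-01],
       [ 0.00000000e+00,  0.00000000e+00,  0.00000000e+00,
         1.00000000e+00]])}
```

View pics/scene0.png

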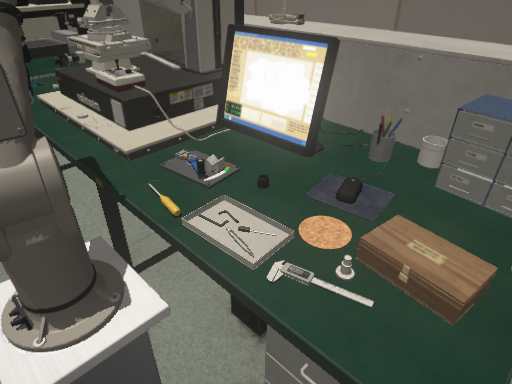

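View pics/top0.png

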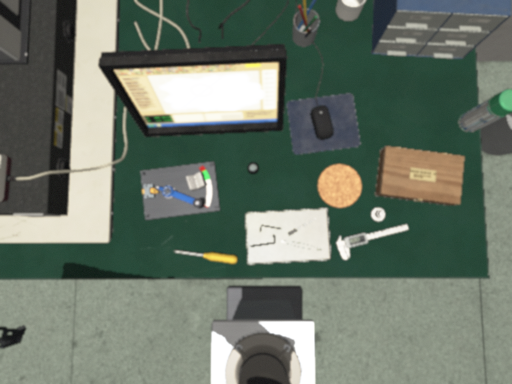

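The scene view shows the tensioner at about (200,165), the cork mat at (325,232), the loupe at (263,181) and the shaft at (346,267). The top view shows the plate centred near (180,190), with its pawl end on the left, i.e. at world +y. In that view the roller is near (200,202), the V-block near (194,182), the mat at (340,185), the loupe at (253,168) and the shaft at (378,214).

Run:
```python
from h import *
print('top plate corners, block,roller,mat,loupe,shaft',np.round(onz('top',[[140,170],[214,162],[219,212],[144,219]],.01),3).tolist())
print(np.round(onz('top',[[194,182]],.05),3),np.round(onz('top',[[200,202]],.07),3),np.round(onz('top',[[340,185]],.004),3),np.round(onz('top',[[253,168]],.033),3),np.round(onz('top',[[378,214]],.05),3))
t=cv2.imread('pics/top0.png');s=cv2.imread('pics/scene0.png')
# mat centre from both views
for c,im in(('top',t),('scene',s)):
    h=cv2.cvtColor(im,cv2.COLOR_BGR2HSV);m=cv2.inRange(h,(6,80,120),(18,255,255))
    if c=='top': m[:, :300]=0;m[:,372:]=0;m[:150]=0;m[215:]=0
    else: m[:,:295]=0;m[:,353:]=0;m[:210]=0;m[252:]=0
    ys,xs=np.nonzero(m);P=onz(c,np.c_[xs,ys],.004);print(c,len(xs),P.min(0),P.max(0),(P.min(0)+P.max(0))/2,P.mean(0))
a=cv2.resize(t[150:230,125:235],None,fx=4,fy=4,interpolation=3);b=cv2.resize(s[140:195,150:250],None,fx=4.4,fy=4.4,interpolation=3)
cv2.imwrite('pics/c0.png',np.vstack([a[:, :440],b[:, :440]]))
```

```text
top plate corners, block,roller,mat,loupe,shaft [[0.627, 0.393, 0.01], [0.652, 0.154, 0.01], [0.491, 0.137, 0.01], [0.469, 0.376, 0.01]]
[[0.582 0.211 0.05 ]] [[0.518 0.188 0.07 ]] [[ 0.576 -0.251  0.004]] [[0.628 0.027 0.033]] [[ 0.481 -0.356  0.05 ]]
top 1550 [ 0.50527853 -0.31821739  0.004     ] [ 0.64436967 -0.17725943  0.004     ] [ 0.5748241  -0.24773841  0.004     ] [ 0.57483659 -0.2485098   0.004     ]
scene 1387 [ 0.50393108 -0.31869677  0.004     ] [ 0.64336968 -0.18115093  0.004     ] [ 0.57365038 -0.24992385  0.004     ] [ 0.57105176 -0.2522926   0.004     ]
```

View pics/c0.png

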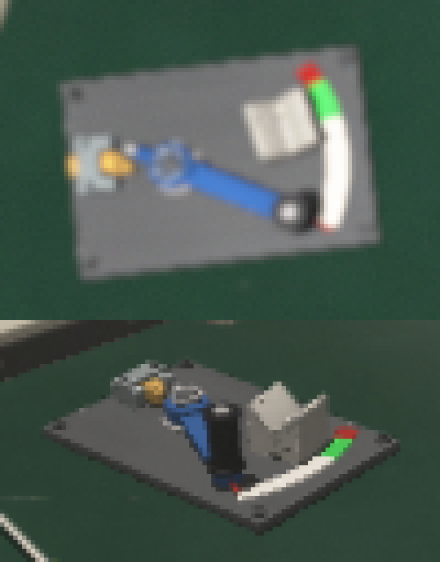

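The mat centre agrees between the two views: (0.574, -0.249), 140 mm diameter. The plate is yawed about +0.10 rad, and the block sits near (0.58, 0.21), yawed roughly +14°. I'll move to a wrist view above the block.

{"api": "servo_tool", "payload": {"motion": "0 0 0 -3.9 -2.5 0.2 0.2;0 0 0 -3.9 -2.5 0.2 0.2;0 0 0 -3.9 -2.5 0.2 0.2;0 0 0 -3.9 -2.5 0.2 0.2;0 0 0 -3.9 -2.5 0.2 0.2;0 0 0 -3.9 -2.5 0.2 0.2;0 0 0 -3.9 -2.5 0.2 0.2;0 0 0 -3.9 -2.5 0.2 0.2;0 0 0 -3.9 -2.5 0.2 0.2;0 0 0 -3.9 -2.5 0.2 0.2;0 0 0 -3.9 -2.5 0.2 0.2;0 0 0 -3.9 -2.5 0.2 0.2"}}

```text
clock: 1.3
tool_pos: [0.5586, 0.2184, 0.207]
orientation: [-0.469, -3.106, 0.0]
ft_force: [0.4, 0.7, -0.3]
finger_gap: 0.0683
gripper_force: 0.0
```

{"api": "servo_tool", "payload": {"motion": "0 0 -8 0 0 0 0.2;0 0 -8 0 0 0 0.2;0 0 -8 0 0 0 0.2;0 0 -7 0 0 0 0.2;0 0 0 0 0 0 0.2;0 0 0 0 0 0 0.2"}}

```text
clock: 1.9
tool_pos: [0.5577, 0.2199, 0.207]
orientation: [0.373, -3.119, 0.0]
ft_force: [-0.9, -0.0, 0.0]
finger_gap: 0.0682
gripper_force: 0.0
```

Run:
```python
from h import *
o=bot.get_obs();print(o['clock'],o['tool_pos'],o['orientation'],o['finger_gap'],o['q'])
w=snap('wrist','w1')
np.save('o1.npy',o,allow_pickle=True)
```

```text
1.9 [0.55769705 0.21991651 0.20700602] [ 3.72621224e-01 -3.11882825e+00  1.19583887e-04] 0.0681590220771125 [-0.54757997  0.37709647  0.08762817  1.77242879 -0.0385989   0.99429744
  1.36360388]
```

View pics/w1.png

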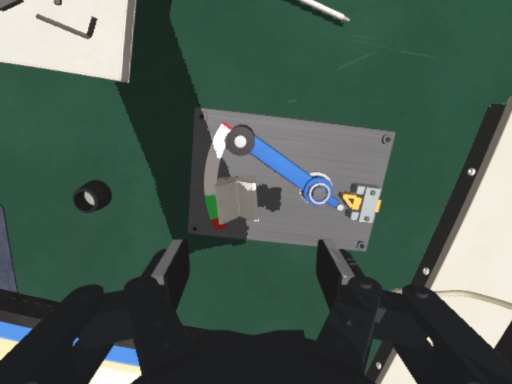

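The wrist view is inverted: image down is world +x. The plate corners are near (195,107), (394,131), (369,251) and (189,232). The roller is at (240,141), the pivot at (319,192), the block around (237,201) and the loupe at (92,197). I'll enlarge the block area.

Run:
```python
from h import *
o=np.load('o1.npy',allow_pickle=True).item()
print(np.round(onz('wrist',[[195,107],[394,131],[369,251],[189,232]],.01,o),3).tolist())
print('pivot',onz('wrist',[[319,192]],.03,o),'roller',onz('wrist',[[240,141]],.07,o))
w=cv2.imread('pics/w1.png')
cv2.imwrite('pics/c1.png',cv2.resize(w[100:250,180:340],None,fx=4.8,fy=4,interpolation=cv2.INTER_CUBIC)[:, :])
```

```text
[[0.499, 0.137, 0.01], [0.469, 0.371, 0.01], [0.625, 0.397, 0.01], [0.655, 0.158, 0.01]]
pivot [[0.55800029 0.29995409 0.03      ]] roller [[0.51787112 0.19724892 0.07      ]]
```

View pics/c1.png

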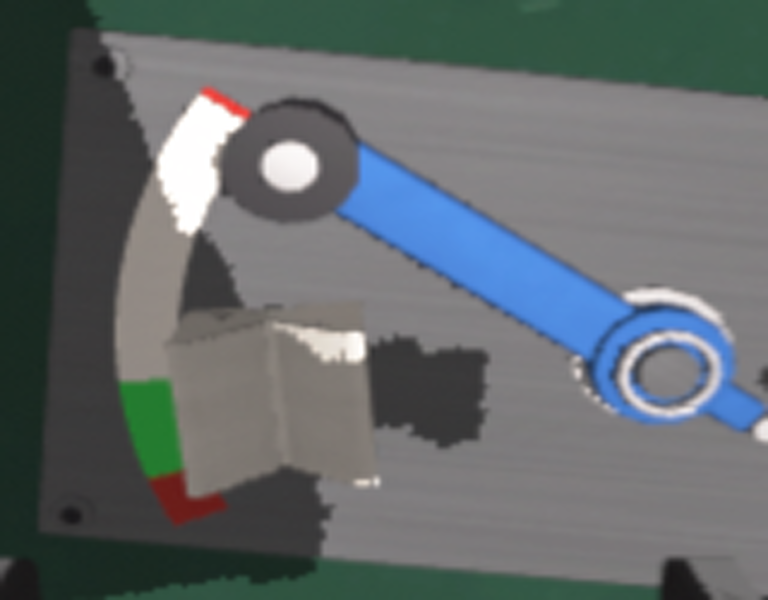

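Run:
```python
from h import *
o=np.load('o1.npy',allow_pickle=True).item()
f=lambda L:[[180+u/4.8,100+v/4] for u,v in L]
P=onz('wrist',f([[165,342],[190,497],[380,485],[365,360]]),.05,o);print(P.round(4),P.mean(0))
print('sides',[np.linalg.norm(P[i]-P[i-1]).round(4) for i in range(4)])
Q=onz('wrist',f([[188,312],[362,303]]),.01,o);print('base edge',Q.round(4))
d=Q[1]-Q[0];print('yaw base',np.degrees(np.arctan2(-d[0],d[1])))
for a,b in((0,1),(3,2)):
    d=P[b]-P[a];print(np.degrees(np.arctan2(d[1],d[0])))
# height: top corners against top cam & scene cam (crop c0 coords)
t=lambda u,v:ray('top',[[125+u/4,150+v/4]]);s=lambda u,v:ray('scene',[[150+u/4.4,140+(v-320)/4.4]])
for n,i,tp,sc in(('roller top',[290,165],(290,211),(222,408)),):
    r=[ray('wrist',f([i]),o),t(*tp),s(*sc)];r=[(a,b[0]) for a,b in r]
    print(n,tri(*r),tri(*r[:2]),tri(r[0],r[2]))
for n,i,sc in (('block -x,-y top',[165,342],(300,430)),('block +x,-y top',[190,497],(328,398)),('block -x +y',[365,360],(249,388))):
    r=[ray('wrist',f([i]),o),s(*sc)];print(n,tri(*[(a,b[0]) for a,b in r]))
R=cv2.Rodrigues(o['orientation'])[0];print(R.round(3))
```

```text
[[0.5735 0.1805 0.05  ]
 [0.6169 0.1953 0.05  ]
 [0.6026 0.2382 0.05  ]
 [0.5677 0.2259 0.05  ]] [0.59019666 0.20994835 0.05      ]
sides [np.float64(0.0458), np.float64(0.0458), np.float64(0.0452), np.float64(0.037)]
base edge [[0.5744 0.1814 0.01  ]
 [0.5612 0.224  0.01  ]]
yaw base 17.282911817733922
18.854365879604504
19.3774912229687
roller top [0.51723792 0.19629259 0.07139932] [0.51799679 0.19730806 0.06002484] [0.51829396 0.1974697  0.07085281]
block -x,-y top [0.57667073 0.17981107 0.03762371]
block +x,-y top [0.6189785  0.19538659 0.04388775]
block -x +y [0.5650295  0.22491379 0.06085018]
[[-0.972 -0.236 -0.001]
 [-0.236  0.972 -0.   ]
 [ 0.001 -0.    -1.   ]]
```

Block centre is (0.589, 0.2095), yaw about 18.5°, and its edges measure 45.5 mm. The two-view corner heights average about 0.047, against an expected 0.05. The roller top triangulates to 0.071. I'll align above the block and then descend.

{"api": "servo_tool", "payload": {"motion": "0 0 -4.9 0 0 0 0.2;0 0 0 -1.3 -1 2 0.2;0 0 0 -1.3 -1 3 0.2;0 0 0 0 0 3 0.2;0 0 0 0 0 3 0.2;0 0 0 0 0 0 0.2;0 0 0 0 0 0 0.2", "newtons": 60}}

```text
clock: 2.65
tool_pos: [0.5888, 0.2096, 0.0975]
orientation: [0.509, -3.099, 0.001]
ft_force: [0.0, 0.6, 0.9]
finger_gap: 0.0682
gripper_force: 0.0
```

Run:
```python
from h import *
o=bot.get_obs();R=cv2.Rodrigues(o['orientation'])[0];print(o['tool_pos'],R.round(3))
print('tool delta cm',100*R.T@(np.array([.589,.2095,.018])-o['tool_pos']))
snap('wrist','w2')
```

```text
[0.58880441 0.20957499 0.09746485] [[-0.947 -0.32  -0.001]
 [-0.32   0.947 -0.   ]
 [ 0.001 -0.    -1.   ]]
tool delta cm [-0.02283338 -0.01149302  7.94647161]
```

View pics/w2.png

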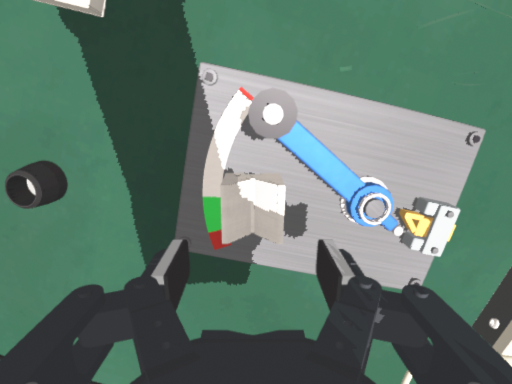

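The block (columns 221–285, centre about 253) is square to the fingers and centred between them (155–350). Next I'll descend, close and lift.

{"api": "servo_tool", "payload": {"motion": "0 0 0 0 0 2 0.2;0 0 0 0 0 2 0.2;0 0 0 0 0 2 0.2;0 0 0 0 0 1 0.2;0 0 0 0 0 0.9 0.2;0 0 0 0 0 0 0.2;0 0 0 0 0 0 0.6;0 0 0 0 0 0 1;0 0 0 0 0 0 1;0 0 0 0 0 0 1;0 0 0 0 0 0 1;0 0 0 0 0 0 1", "newtons": 60}}

```text
clock: 3.9
tool_pos: [0.5899, 0.2097, 0.0196]
orientation: [-0.51, 3.098, 0.001]
ft_force: [-0.9, -0.3, 6.7]
finger_gap: 0.0439
gripper_force: 63.1
```

{"api": "servo_tool", "payload": {"motion": "0 0 0 0 0 -1 1;0 0 0 0 0 -2 1;0 0 0 0 0 -3 1;0 0 0 0 0 -3 1;0 0 0 0 0 -2 1;0 0 0 0 0 -1 1;0 0 0 0 0 0 1"}}

```text
clock: 4.6
tool_pos: [0.5892, 0.2097, 0.1394]
orientation: [-0.511, 3.098, 0.001]
ft_force: [0.3, 0.1, -5.4]
finger_gap: 0.0445
gripper_force: 62.2
```

Run:
```python
from h import *
o=bot.get_obs();R=cv2.Rodrigues(o['orientation'])[0];print(o['tool_pos'],o['finger_gap'],o['gripper_force'],o['ft_force'],o['q'])
print('tool delta cm',100*R.T@(np.array([.574,-.249,o['tool_pos'][2]])-o['tool_pos']))
```

```text
[0.58921719 0.20970064 0.13941067] 0.0445346132193751 62.22965598106384 [ 0.27492665  0.10516238 -5.4065631 ] [-0.49482573  0.4911813   0.0714901   1.76751599 -0.04381851  0.8826716
  1.49361559]
tool delta cm [ 1.61662031e+01 -4.29538183e+01 -4.21225300e-02]
```

{"api": "servo_tool", "payload": {"motion": "0 0 0 0.7 -1.8 0 1;0 0 0 1.4 -3.7 0 1;0 0 0 1.5 -4 0 1;0 0 0 1.5 -4 0 1;0 0 0 1.5 -4 0 1;0 0 0 1.5 -4 0 1;0 0 0 1.5 -4 0 1;0 0 0 1.5 -4 0 1;0 0 0 1.5 -4 0 1;0 0 0 1.5 -4 0 1;0 0 0 1.3 -3.5 0 1;0 0 0 0.7 -2 0 1"}}

```text
clock: 5.8
tool_pos: [0.5713, -0.2546, 0.1364]
orientation: [0.502, -3.097, 0.001]
ft_force: [-0.1, 0.4, -5.0]
finger_gap: 0.0443
gripper_force: 62.4
```

{"api": "servo_tool", "payload": {"motion": "0 0 0 0 0 0 1;0 0 0 0 0 0 1;0 0 0 0 0 0 1"}}

```text
clock: 6.1
tool_pos: [0.5738, -0.248, 0.1371]
orientation: [0.513, -3.098, -0.003]
ft_force: [1.3, 0.4, -4.3]
finger_gap: 0.0441
gripper_force: 62.5
```

Run:
```python
from h import *
o=bot.get_obs();R=cv2.Rodrigues(o['orientation'])[0];print(o['tool_pos'],o['finger_gap'],o['q'])
print('tool delta cm',100*R.T@(np.array([.574,-.249,.0145])-o['tool_pos']))
a=snap('wrist','w3');b=snap('scene','s3');cv2.imwrite('pics/c3.png',cv2.resize(np.hstack([a,b])[:,:,::-1],(800,300)))
```

```text
[ 0.57377135 -0.24800721  0.1370566 ] 0.04411522376541086 [ 0.19464285  0.49817184  0.15354923  1.77108583 -0.09578796  0.88201791
  2.28984013]
tool delta cm [-7.90964081e-03 -1.27209186e-01  1.22554206e+01]
```

View pics/c3.png

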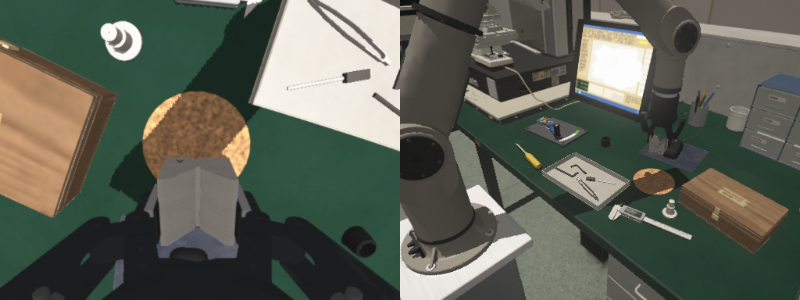

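The block hangs upright and square in the grip, over the mat (wrist view: mat centre about (195,140), groove at (197,200)). The wooden box is well clear. Lowering.

{"api": "servo_tool", "payload": {"motion": "0 0 0 0 0 1.5 1;0 0 0 0 0 2.5 1;0 0 0 0 0 2.5 1;0 0 0 0 0 2.5 1;0 0 0 0 0 1.5 1;0 0 0 0 0 0.7 1;0 0 0 0 0 0.5 1;0 0 0 0 0 0.2 1;0 0 0 0 0 0.2 1;0 0 0 0 0 0 1;0 0 0 0 0 0 1"}}

```text
clock: 7.3
tool_pos: [0.5748, -0.2496, 0.0179]
orientation: [-0.511, 3.099, -0.001]
ft_force: [-0.2, -0.2, -5.5]
finger_gap: 0.0439
gripper_force: 62.5
```

{"api": "servo_tool", "payload": {"motion": "0 0 0 0 0 0.2 1;0 0 0 0 0 0.1 1;0 0 0 0 0 0.1 1;0 0 0 0 0 0 1"}}

```text
clock: 7.7
tool_pos: [0.5744, -0.2495, 0.0136]
orientation: [-0.511, 3.1, 0.0]
ft_force: [-0.9, 1.0, -0.1]
finger_gap: 0.0437
gripper_force: 63.1
```

Contact came at TCP 0.0136, as predicted. Release and rise.

{"api": "servo_tool", "payload": {"motion": "0 0 0 0 0 0 0.3;0 0 0 0 0 0 0.2;0 0 0 0 0 0 0.2;0 0 0 0 0 0 0.2;0 0 0 0 0 -1 0.2;0 0 0 0 0 -3 0.2;0 0 0 0 0 -4 0.2;0 0 0 0 0 -4 0.2;0 0 0 0 0 -3 0.2;0 0 0 0 0 -1 0.2;0 0 0 0 0 0 0.2"}}

```text
clock: 8.8
tool_pos: [0.5754, -0.2499, 0.1755]
orientation: [-0.51, 3.096, -0.003]
ft_force: [-0.4, 0.2, -0.1]
finger_gap: 0.0684
gripper_force: 0.0
```

Run:
```python
from h import *
o=bot.get_obs();R=cv2.Rodrigues(o['orientation'])[0];print(o['tool_pos'],o['finger_gap'],o['q'],R.round(3))
a=snap('wrist','w4');b=snap('scene','s4');cv2.imwrite('pics/c4.png',cv2.resize(np.hstack([a,b])[:,:,::-1],(800,300)))
```

```text
[ 0.57543249 -0.24986932  0.17549859] 0.06836315236068145 [ 0.187631    0.45433761  0.16439025  1.74129713 -0.08871464  0.94928951
  2.28453412] [[-0.947 -0.321  0.004]
 [-0.321  0.947 -0.001]
 [-0.003 -0.002 -1.   ]]
```

View pics/c4.png

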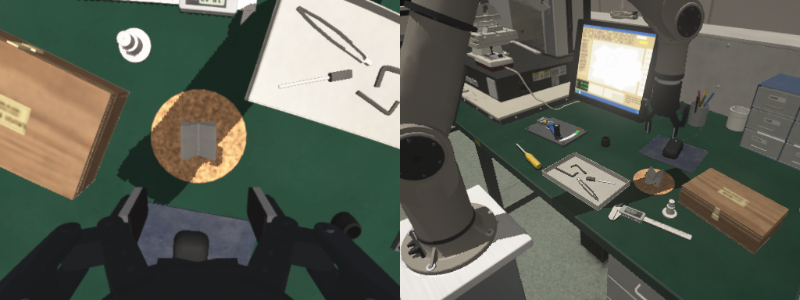

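The block stands upright in the middle of the mat (wrist view about (198,140) on a mat centred at (198,137)). The tool's -x already points along the push direction (0.947, 0.321), so I can keep this orientation and push with the sides of the shut fingers. Moving to the -x side of the roller.

{"api": "servo_tool", "payload": {"motion": "0 0 0 -0.2 1.8 0 1;0 0 0 -0.4 3.6 0 1;0 0 0 -0.4 4 0 1;0 0 0 -0.5 4 0 1;0 0 0 -0.5 4.2 0 1;0 0 0 -0.5 4.2 0 1;0 0 0 -0.5 4.2 0 1;0 0 0 -0.5 4.2 0 1;0 0 0 -0.5 4.2 0 1;0 0 0 -0.4 4.2 0 1;0 0 0 -0.3 3.6 0 1;0 0 0 -0.2 1.9 0 1", "newtons": 40}}

```text
clock: 10.1
tool_pos: [0.4761, 0.1881, 0.1719]
orientation: [0.519, -3.095, -0.001]
ft_force: [0.5, -0.1, -0.4]
finger_gap: 0.0001
gripper_force: 0.0
```

{"api": "servo_tool", "payload": {"motion": "0 0 0 0 0 2 1;0 0 0 0 0 4 1;0 0 0 0 0 3 1;0 0 0 0 0 0 1;0 0 0 0 0 0 1;0 0 0 0 0 0 1"}}

```text
clock: 10.7
tool_pos: [0.4798, 0.1845, 0.0844]
orientation: [-0.511, 3.098, 0.001]
ft_force: [-0.1, -0.2, 0.0]
finger_gap: 0.0003
gripper_force: 0.0
```

Run:
```python
from h import *
o=bot.get_obs();R=cv2.Rodrigues(o['orientation'])[0];print(o['tool_pos'],o['finger_gap'],o['ft_force'],R.round(3))
a=snap('wrist','w5');h=cv2.cvtColor(a,cv2.COLOR_RGB2HSV)
cv2.imwrite('pics/c5.png',a[:,:,::-1])
n=-R[:,0];piv=np.array([.5575,.3,0]);off=.0255
for q in (0,.1,.2,.3,.4,.5,.6,.7,.8,.85):
    t=np.radians(-111.4)+q;p=piv+.11*np.array([np.cos(t),np.sin(t),0])-off*n;p[2]=.034
    print(q,(100*R.T@(p-o['tool_pos'])).round(2))
```

```text
[0.47979491 0.18454309 0.08444336] 0.00028755212043049614 [-0.06372785 -0.2330582   0.01178768] [[-0.947 -0.321  0.001]
 [-0.321  0.947  0.001]
 [-0.002  0.    -1.   ]]
0 [-1.42  0.03  5.05]
0.1 [-2.29 -0.64  5.05]
0.2 [-3.23 -1.21  5.05]
0.3 [-4.22 -1.69  5.05]
0.4 [-5.25 -2.07  5.05]
0.5 [-6.32 -2.34  5.05]
0.6 [-7.41 -2.51  5.05]
0.7 [-8.5  -2.56  5.06]
0.8 [-9.6  -2.51  5.06]
0.85 [-10.15  -2.44   5.06]
```

View pics/c5.png

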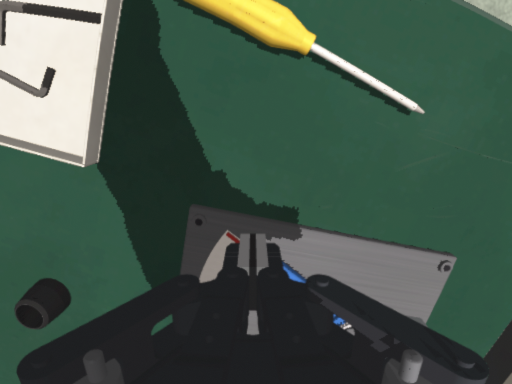

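The shut fingers (about (252,250)) stand just outside the plate edge, in line with the roller, and the descent is clear. Lower, then push along the arc as far as about q 0.4.

{"api": "servo_tool", "payload": {"motion": "0 0 0 0 0 2 1;0 0 0 0 0 2 1;0 0 0 0 0 1 1;0 0 0 0 0 0 1;0 0 0 -0.7 0 0 1;0 0 0 -0.7 0 0 1;0 0 0 -0.9 -0.6 0 1;0 0 0 -0.9 -0.6 0 1;0 0 0 -0.5 -0.25 0 1;0 0 0 -0.5 -0.25 0 1;0 0 0 0 0 0 1"}}

```text
clock: 11.85
tool_pos: [0.5208, 0.1791, 0.0332]
orientation: [0.508, -3.09, 0.004]
ft_force: [-13.1, -5.2, 13.2]
finger_gap: -0.0001
gripper_force: 7.5
```

Run:
```python
from h import *
o=bot.get_obs();print(o['tool_pos'],o['ft_force'])
s=snap('scene','s6');t=snap('top','t6')
cv2.imwrite('pics/c6.png',np.hstack([cv2.resize(s[130:210,150:250],(500,400),interpolation=3),cv2.resize(t[150:230,135:195+35],(300,250)) if 0 else np.zeros((400,1,3),np.uint8)])[:,:,::-1])
```

```text
[0.5207785  0.17907776 0.03315694] [-13.05453096  -5.17722688  13.19778016]
```

View pics/c6.png

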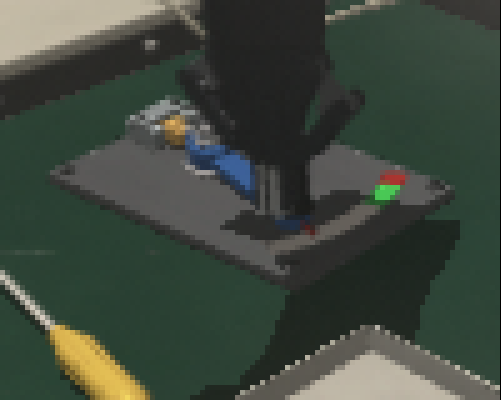

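The arm is moving: the red pointer is at crop (308,232) and the fingers are on the roller. The 13 N vertical load needs relieving, so I'll raise slightly and check.

{"api": "servo_tool", "payload": {"motion": "0 0 0 0 0 -0.3 1;0 0 0 0 0 -0.3 1;0 0 0 0 0 0 1;0 0 0 0 0 0 1"}}

```text
clock: 12.35
tool_pos: [0.5195, 0.1784, 0.0373]
orientation: [0.509, -3.088, 0.005]
ft_force: [-9.2, -3.9, -3.4]
finger_gap: 0.0001
gripper_force: 5.3
```

Run:
```python
from h import *
o=bot.get_obs();print(o['tool_pos'],o['ft_force'],o['torque'])
def pointer(n):
    for c in('scene','top'):
        im=snap(c,n+c);h=cv2.cvtColor(im,cv2.COLOR_RGB2HSV)
        m=cv2.inRange(h,(0,110,60),(8,255,255))|cv2.inRange(h,(172,110,60),(180,255,255));g=cv2.inRange(h,(50,150,90),(70,255,255))
        for nm,M in(('red',m),('green',g)):
            k,l,st,ce=cv2.connectedComponentsWithStats(M)
            for i in range(1,k):
                P=onz(c,[ce[i]],.016 if nm=='red' else .01)[0]-[.5575,.3,0];r=np.hypot(P[0],P[1])
                if .1<r<.16: print(c,nm,st[i,4],ce[i].round(1),'r',r.round(3),'q',round(np.arctan2(P[1],P[0])+np.radians(111.4),3))
pointer('p1')
```

```text
[0.51947723 0.17842119 0.03733587] [-9.22793849 -3.8861401  -3.4138155 ] [-0.90927279  2.00010329  0.00843628]
scene red 11 [228.3 165. ] r 0.132 q 0.92
scene red 2 [210.5 175.5] r 0.128 q 0.209
scene green 10 [226.3 168.3] r 0.13 q 0.813
top red 19 [201.7 167.7] r 0.131 q 0.985
top green 7 [206.7 176.6] r 0.132 q 0.741
```

The vertical load was only friction. The pointer reads q≈0.21, the TCP position implies 0.235, and the push is 10 N. Continuing.

{"api": "servo_tool", "payload": {"motion": "0 0 0 -0.6 -0.3 0 1;0 0 0 -0.6 -0.2 0 1;0 0 0 -0.6 -0.2 0 1;0 0 0 -0.6 -0.1 0 1;0 0 0 -0.6 0 0 1;0 0 0 -0.6 0 0 1;0 0 0 -0.6 0 0 1;0 0 0 0 0 0 1;0 0 0 0 0 0 1"}}

```text
clock: 13.35
tool_pos: [0.5633, 0.1851, 0.0375]
orientation: [0.509, -3.091, 0.004]
ft_force: [-7.5, -2.8, -4.6]
finger_gap: -0.0002
gripper_force: 3.9
```

```bash
cat > p.py <<'E'
from h import *
def pointer(n):
    for c in('scene','top'):
        im=snap(c,n+c);h=cv2.cvtColor(im,cv2.COLOR_RGB2HSV)
        m=cv2.inRange(h,(0,110,60),(8,255,255))|cv2.inRange(h,(172,110,60),(180,255,255));g=cv2.inRange(h,(50,150,60),(70,255,255))
        for nm,M in(('red',m),('green',g)):
            k,l,st,ce=cv2.connectedComponentsWithStats(M)
            for i in range(1,k):
                P=onz(c,[ce[i]],.016 if nm=='red' else .01)[0]-[.5575,.3,0];r=np.hypot(P[0],P[1])
                if .1<r<.16: print(c,nm,st[i,4],ce[i].round(1),'r',r.round(3),'q',round(np.arctan2(P[1],P[0])+np.radians(111.4),3))
def state():
    o=bot.get_obs();d=o['tool_pos']-[.4798,.1845,0]
    dn=d[0]*.947+d[1]*.321;Q=np.linspace(0,1.05,400)
    X=-.11*(np.cos(np.radians(-111.4)+Q)*.947+np.sin(np.radians(-111.4)+Q)*.321)
    X=X[0]-X+.0142
    print(o['clock'],o['tool_pos'],o['ft_force'],'dn',round(dn,4),'q from TCP',np.interp(dn,X,Q).round(3))
E
python3 -c "
from p import *
state();pointer('p2')"
```

```text
13.35 [0.56328515 0.18514902 0.03746609] [-7.49264255 -2.78921095 -4.57166544] dn 0.0793 q from TCP 0.647
scene red 8 [228.4 165.4] r 0.134 q 0.901
scene red 4 [222.5 169.5] r 0.128 q 0.639
top red 10 [202.8 167.5] r 0.134 q 0.974
top green 8 [206.  173.5] r 0.133 q 0.818
```

q ≈ 0.64, and both estimates agree, so it is past the click. About 1.7 cm remains to reach 0.80.

{"api": "servo_tool", "payload": {"motion": "0 0 0 -0.6 0 0 1;0 0 0 -0.6 0 0 1;0 0 0 -0.4 0 0 1;0 0 0 0 0 0 1;0 0 0 0 0 0 1;0 0 0 0 0 0 1;0 0 0 0 0 0 1"}}

```text
clock: 14.15
tool_pos: [0.5781, 0.1902, 0.0374]
orientation: [0.509, -3.09, 0.004]
ft_force: [-7.8, -2.5, -5.3]
finger_gap: 0.0005
gripper_force: 4.2
```

```bash
python3 -c "
from p import *
state();pointer('p3')
for c in ('scene',):
    im=cv2.cvtColor(cv2.imread('pics/p3scene.png'),cv2.COLOR_BGR2HSV)
    for y in range(160,174): print(y,[tuple(int(v) for v in im[y,x]) if im[y,x,1]>100 and (im[y,x,0]<12 or im[y,x,0]>170 or 52<=im[y,x,0]<=68) else 0 for x in range(220,234)])
"
```

```text
14.15 [0.57805164 0.19019244 0.03740055] [-7.83990537 -2.46600526 -5.3142961 ] dn 0.0949 q from TCP 0.789
scene red 8 [228.4 165.4] r 0.134 q 0.901
scene red 1 [224. 167.] r 0.124 q 0.78
top red 9 [203.1 167.4] r 0.135 q 0.971
160 [0, 0, 0, 0, 0, 0, 0, 0, 0, 0, 0, 0, 0, 0]
161 [0, 0, 0, 0, 0, 0, 0, 0, 0, 0, 0, 0, 0, 0]
162 [0, 0, 0, 0, 0, 0, 0, 0, 0, 0, 0, 0, 0, 0]
163 [0, 0, 0, 0, 0, 0, 0, 0, 0, 0, 0, 0, 0, 0]
164 [0, 0, 0, 0, 0, 0, 0, 0, 0, 0, 0, 0, 0, 0]
165 [0, 0, 0, 0, 0, 0, (3, 120, 64), (2, 149, 72), (1, 143, 73), (3, 150, 75), (1, 145, 74), 0, 0, 0]
166 [0, 0, 0, 0, 0, 0, (10, 119, 62), (10, 121, 63), (3, 150, 73), (1, 152, 74), (2, 128, 68), 0, 0, 0]
167 [0, 0, 0, 0, (2, 148, 76), (10, 127, 66), (11, 124, 64), (53, 113, 68), (60, 128, 82), (60, 129, 83), 0, 0, 0, 0]
168 [0, 0, 0, 0, 0, (53, 111, 69), (53, 118, 69), 0, (61, 134, 84), (62, 103, 67), 0, 0, 0, 0]
169 [0, 0, 0, 0, (63, 135, 83), (63, 140, 84), (62, 140, 84), (63, 140, 84), (62, 103, 67), 0, 0, 0, 0, 0]
170 [0, 0, 0, (62, 104, 86), (62, 136, 86), (63, 141, 85), (63, 144, 85), (62, 103, 67), 0, 0, 0, 0, 0, 0]
171 [0, 0, 0, 0, 0, 0, 0, 0, 0, 0, 0, 0, 0, 0]
172 [0, 0, 0, 0, 0, 0, 0, 0, 0, 0, 0, 0, 0, 0]
173 [0, 0, 0, 0, 0, 0, 0, 0, 0, 0, 0, 0, 0, 0]
```

The pointer's red/brown pixels cut across the green band with green on both sides, and q ≈ 0.79. I'll hold briefly to confirm it's steady.

{"api": "servo_tool", "payload": {"motion": "0 0 0 0 0 0 1;0 0 0 0 0 0 1;0 0 0 0 0 0 1;0 0 0 0 0 0 1;0 0 0 0 0 0 1"}}

```text
clock: 14.75
tool_pos: [0.578, 0.1902, 0.0374]
orientation: [0.509, -3.09, 0.004]
ft_force: [-8.1, -3.3, -3.9]
finger_gap: 0.0001
gripper_force: 4.2
```

```bash
python3 -c "
from p import *
state();print(bot.finish_job())"
```

```text
14.75 [0.57803037 0.19015601 0.03738225] [-8.11225143 -3.3240583  -3.90215602] dn 0.0948 q from TCP 0.789
the job is handed in; nothing more can be done
None
```

I handed the job in at 14.75 s: the V-block stands upright in the middle of the cork mat, and the fingers are still pressing on the roller with about 9 N, holding the arm at q ≈ 0.79 in the green band; I never went near the loupe or the flanged shaft.

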